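# Photograph the ornaments on the indexing turntable

### The job

Photograph the bronze ornaments for the inventory, one after another from the shortest to the tallest: stand them upright on the cork discs of the turntable, raise the lens cover lever fully, click the turntable round by its rim posts until each ornament in turn stands on its disc at the picture spot under the light panel, and push the shutter plunger fully down for each with nothing holding the ornament. Never push the shutter while the lens cover is down; when every ornament has had its picture, lower the lever fully again and leave the ornaments standing on the turntable, and do not disturb the lamp, books or plant.

Things in the scene. Friction and masses are not known exactly. Their poses are not given: they have to be found in the camera images.
- orn_pot: squat lidded pot with a small knob, 56 mm tall, bronze, about 200 g; origin at the centre of its round foot, z up; it is round, so its yaw does not matter; foot 42 mm wide; grip the 44 mm wide belly from 16 to 42 mm above the foot. The shortest ornament. May be absent
- orn_sitter: seated figure with a round head, 72 mm tall, bronze, about 200 g; origin at the centre of its round foot, z up; it is round, so its yaw does not matter; foot 46 mm wide and 10 mm high; grip the 33 mm wide body from 10 to 50 mm up. Second shortest. May be absent
- orn_stander: slim standing figure with a round head, 90 mm tall, bronze, about 200 g; origin at the centre of its round foot, z up; it is round, so its yaw does not matter; foot 46 mm wide and 12 mm high; grip the 28 mm wide body from 12 to 68 mm up. Second tallest. May be absent
- orn_obelisk: round column with a pointed top, 106 mm tall, bronze, about 200 g; origin at the centre of its round foot, z up; it is round, so its yaw does not matter; foot 48 mm wide and 14 mm high; grip the 30 mm wide shaft from 14 to 80 mm up. The tallest. May be absent
- rig: photo rig, fixed on a pale base board 300 x 500 x 12 mm (its middle at y = 40 mm in this frame). Origin on the turntable's axis at the underside of the board, z up. In this frame a black camera (96 x 60 mm, top at z = 136 mm) stands at y = 235 mm, its lens pointing to -y; the shutter release is at x = -100, y = -170 mm; a light panel's mast is at x = 30, y = 279 mm
- panel (a point): centre of the underside of the flat light panel, 95 mm (rig x) by 105 mm (rig y), 204 mm above the sideboard, fixed over the picture spot; it keeps the gripper from setting anything down there from above
- turntable (a joint): angle of the turntable (rad, grows anticlockwise seen from above): white disc 260 mm across, top 45 mm above the sideboard, turns freely either way. Sprung detents hold it at every quarter turn (multiples of pi/2), where one cork disc is at the picture spot. Past the crest halfway (pi/4) it runs on by itself into the next detent
- post0 (a point): foot, at the table top, of one of four equal upright steel posts by which the turntable is pushed round: 12 mm thick, 45 mm high above the table top, 115 mm from the axis, midway between station0 and station1; the other three stand likewise midway between the other neighbouring cork discs. About 2 N pushes it over the crest
- table_center (a point): centre of the turntable's top face, on its axis; its x axis points to station0 and turns with the table
- spot (a point): the picture spot in front of the lens: fixed point at the height of the turntable's top, 80 mm from the axis to the rig's +y side; x, y, z axes as the rig's
- station0 (a point): centre of one of the four cork discs (60 mm across, flush) on top of the turntable, 80 mm from its axis; turns with the table. The four are numbered anticlockwise seen from above, a quarter turn apart
- station1 (a point): centre of one of the four cork discs (60 mm across, flush) on top of the turntable, 80 mm from its axis; turns with the table. The four are numbered anticlockwise seen from above, a quarter turn apart
- station2 (a point): centre of one of the four cork discs (60 mm across, flush) on top of the turntable, 80 mm from its axis; turns with the table. The four are numbered anticlockwise seen from above, a quarter turn apart
- station3 (a point): centre of one of the four cork discs (60 mm across, flush) on top of the turntable, 80 mm from its axis; turns with the table. The four are numbered anticlockwise seen from above, a quarter turn apart
- lens_lever (a joint): angle of the lens cover lever on the front of the camera (rad): 0 = lowered, black round cover over the lens; 0.9 = raised to its stop, lens free. Stays where it is left (stiff hinge, about 1 N at the ball)
- lever_ball (a point): centre of the 18 mm black ball at the end of the lever, 80 mm from the hinge; the lever is an 8 mm rod that points to the rig's -x side, 0.45 rad below level at 0 and 0.45 rad above level at 0.9
- lever_hinge (a point): hinge of the lever, fixed; its axis is the rig's y axis, so that the ball moves up and down in the rig's x-z plane
- shutter (a joint): travel of the sprung shutter release plunger (m): 0 = up, 0.014 = pushed down to its stop; needs about 1.5 N to start and 6.5 N at the stop, and springs back
- shutter_top (a point): centre of the top face of the plunger's steel button (30 mm across), 78 mm above the sideboard when up; it moves straight down when pressed. The grey block beneath is 52 x 52 mm, its top 46 mm above the sideboard
- lamp: bystander: small table lamp, orange ball with white dome, 124 mm across, 147 mm tall; origin under its centre
- books: bystander: pile of three lying books, 150 x 215 x 78 mm; origin under its centre
- plant: bystander: white pot 72 mm across with grassy leaves, 160 mm tall in all; origin under its centre
There are look-alikes about, which are no part of the job. Leave any green or turquoise look-alike of the orn_stander alone.

How it is judged:
By the outcome, as a careful person would: the job done as asked, in the order asked, and still so for the second after the job is handed in, with the robot touching nothing.
Of orn_pot, orn_sitter, orn_stander, orn_obelisk only 2 to 3 are there at a start; the rules pass over those that are not, and their reading is None.
At some moment in a run one of orn_pot, orn_sitter, orn_stander, orn_obelisk may be knocked a few centimetres aside while the robot is not near it.
It also fails if it takes over 210 s, if anything falls off the work surface, if the arm or the gripper's body presses on something with over 40 N, if the wrist force passes 120 N, or if a joint passes its speed limit or range.

### The arm

A 7-joint arm with a two-finger parallel gripper is mounted at the origin on the work surface. World frame = base frame: x ahead of the robot, y to its left, z up, the work surface at z = 0. Lengths are in m, angles in rad, forces in N, time in s.
With the tool pointing down it reaches from about 0.425 to 0.875 m from the base axis. Payload 4.7 kg.
Tool frame: the origin (TCP) lies at the very end of the fingers, on their centre line; the grasp point (between the pads) lies 19 mm behind it; z points along the fingers, y is the line along which they close (so a half turn about z gives the same grasp; the last joint's range is limited). The gripper opens to 87 mm and grips with 3 to 60 N. Pads are 19 mm wide; open, the fingers measure 117 mm over their backs; the gripper's body (75 mm by 190 mm) begins 51 mm behind the grasp point.
Start: joints at [1.196, 0.321, -0.07, 1.45, 0.023, 1.371, -0.057], TCP at [0.246, -0.602, 0.223] pointing down, gripper open.
Joint ranges: [-2.86, 2.86], [-0.3, 2.09], [-1.38, 1.24], [0.06, 2.45], [-1.56, 4.7], [0.09, 2.05], [-2.69, 2.69]. Speed limits (rad/s): [2.57, 2.57, 3.14, 3.14, 3.14, 3.14, 3.14].

### API

Orientations are given as a unit quaternion [w, x, y, z].
In Python, from bench import manip gives the robot as it stands.
- The arm moves only by the tool arm_command, never from a script. Its argument "increments" is a list of rows, each an object with "delta_pos": the shift along the world's x, y, z in cm, a list of three; "rotation": the turn, a rotation vector about the world's x, y, z in rad, a list of three. A call has 1 to 8 rows; each row shifts and turns the commanded pose from where the row before left it; what a row does not reach is not made up. A row lasts 1/12 s, in which the tool goes at most 41.7 mm and 7.16 degrees, less where a joint would pass 70% of its speed; a pose out of reach is approached as far as the arm can. A call is refused whole if a number of a shift passes 4.17 or a number of a turn 0.125, either way. A call with a gripper value outside its range is refused whole. "claw" is the opening, from 0 (shut) to 1 (fully open), set as the call begins (left out, the last holds). The fingers move at their own pace and stop on an object; "grip_force" is the grip in N (left out, the last holds). Time passes only in rows, so rows that do not move let the fingers close. It gives the time, the measured TCP pose, the force, the opening and the grip force at its end, in the units of the state.
- manip.get_state(): the state, without advancing time (a new reading comes with each control period).
- manip.grab_frame(name): name is "scene" or "side" or "wrist"; returns a dict with "color" (400x640x3 uint8, red, green, blue), "fx", "fy", "cx", "cy" (pixels), "k1" (the pictures are not rectified: a ray, as slopes to the right and down, at radius r is drawn at 1 + k1 r^2 times it, then the intrinsics apply), "world_from_camera" (4x4, takes a point from camera to world coordinates). Camera axes: x right, y down, z forward; pixel columns grow to the right and rows downward; lengths in m; the calibration is good to about 2 mm. A picture is of the moment at which its call begins. There is no depth.
- manip.close_job(): hands the job in; it is judged then, once.
Trained networks look in the newest picture that a camera, given by its name, has taken for a name from the list of things; names that differ only in an ending like _2 or _b are one class to them, and where a whole thing is asked for, a point or a joint stands for the part that bears it (a point fixed in the world has none). Each returns a list of dicts, best first, with "confidence" (0 to 1); they miss things now and then, are a little off and sometimes report something else, mostly with a low value. They report only what shows in the picture. A call takes as long as a camera call. They do not tell look-alikes from the thing itself.
- manip.spot_in(camera, name): "xyz" ([x, y, z] in m, in world coordinates, good to about 4 mm: the middle of the surface that is visible of it).
- manip.masks_of(camera, name): "mask" (400x640 bool, what is visible of it).
- manip.spot_point(camera, name): "xyz" ([x, y, z] in m, in world coordinates, good to about 4 mm: a listed point, or the origin of a listed thing).
The state is a dict: "clock": time; "joint_pos": joint angles; "dq": joint speeds; "joint_efforts": joint torques, N m; "tcp_pos": TCP position; "ee_rot": TCP orientation; "wrist_force": force on the tool from outside, world axes, zero at the start; "wrist_torque": the same for the moment, N m; "finger_gap": finger opening in m; "finger_force": force on a finger pad.
Only numpy, scipy, OpenCV 4.12 (cv2) and the standard library are available. Lean on these libraries where they do the work, as an engineer would, in place of code of your own. Each camera call takes 0.05 s, during which the arm holds its last target. There are 200 camera calls.

## Working session

There is one attempt and no reset: what is moved stays moved. The work goes in short steps, Python scripts to look and compute and a tool call to move; the robot and the scene stay as the last step left them, time stands still between calls to the robot, and variables do not carry over. Pictures are saved under pics/ and viewed, at most 14 in all, crops included, and the job is handed in when it is done.

Besides the shell and the picture viewer there is one more tool, called in YAML: its name, and indented under it one key for each argument. arm_command: Moves the arm, as the interface text tells. Its arguments: {"type":"object","properties":{"increments":{"type":"array"},"claw":{"type":"number"},"grip_force":{"type":"number"}},"required":["increments"]}

```bash
mkdir -p pics; cat > h.py <<'E'
import numpy as np, cv2
from bench import manip
def save(cam,fn):
    f=manip.grab_frame(cam); cv2.imwrite('pics/'+fn,f['color'][:,:,::-1]); return f
def proj(f,p):
    c=np.linalg.inv(f['world_from_camera'])@np.append(p,1); s=c[:2]/c[2]; s=s*(1+f['k1']*(s@s))
    return np.array([f['fx']*s[0]+f['cx'],f['fy']*s[1]+f['cy']])
def pt(cam,n,k=3):
    for d in manip.spot_point(cam,n)[:k]: print(cam,n,np.round(d['xyz'],3),round(d['confidence'],2))
def st():
    s=manip.get_state(); print(round(s['clock'],2),np.round(s['tcp_pos'],4),np.round(s['ee_rot'],3),np.round(s['wrist_force'],1),round(s['finger_gap'],4),np.round(s['joint_pos'],2))
E
python3 - <<'E'
from h import *
a=save('scene','a.png');b=save('side','b.png')
st()
for c in('scene','side'):
    for n in ['orn_pot','orn_sitter','orn_stander','orn_obelisk','rig','table_center','spot','station0','post0','lever_ball','lever_hinge','shutter_top','panel','lamp','books','plant']: pt(c,n,4)
E
```

```text
0.1 [ 0.2462 -0.601   0.2216] [-0.001  0.981  0.193 -0.   ] [ 0.1 -0.   1. ] 0.0866 [ 1.2   0.32 -0.07  1.45  0.02  1.37 -0.06]
scene orn_pot [ 0.476 -0.184  0.002] 0.65
scene orn_stander [ 0.599 -0.379 -0.001] 0.73
scene orn_stander [ 0.467 -0.261  0.001] 0.68
scene orn_stander [ 0.608 -0.193 -0.   ] 0.63
scene orn_stander [0.601 0.109 0.045] 0.63
scene rig [0.6   0.115 0.001] 0.65
scene rig [ 0.737 -0.238  0.002] 0.55
scene table_center [0.603 0.109 0.044] 0.64
scene table_center [0.61  0.031 0.042] 0.57
scene spot [0.593 0.186 0.046] 0.98
scene spot [0.468 0.256 0.076] 0.44
scene station0 [0.591 0.187 0.043] 0.9
scene station0 [0.683 0.116 0.047] 0.59
scene station0 [0.522 0.1   0.048] 0.58
scene station0 [0.61  0.029 0.044] 0.57
scene post0 [ 0.57  -0.283 -0.003] 0.7
scene post0 [0.67  0.198 0.043] 0.68
scene post0 [0.608 0.029 0.044] 0.28
scene lever_hinge [0.548 0.266 0.101] 0.82
scene shutter_top [ 0.517 -0.072  0.077] 0.46
scene shutter_top [0.67  0.202 0.044] 0.22
scene panel [0.603 0.191 0.207] 0.72
scene lamp [ 0.739 -0.239  0.003] 0.83
scene lamp [ 0.373 -0.515  0.005] 0.
[... 445 characters left out ...]
 0.6
side rig [0.603 0.108 0.004] 0.55
side rig [ 0.48  -0.187 -0.006] 0.31
side rig [0.6   0.106 0.045] 0.22
side table_center [0.598 0.106 0.045] 0.9
side spot [0.592 0.191 0.047] 0.77
side station0 [0.681 0.117 0.048] 0.86
side station0 [0.518 0.1   0.048] 0.85
side station0 [0.593 0.189 0.043] 0.84
side station0 [0.612 0.03  0.043] 0.79
side lever_ball [ 0.601  0.11  -0.   ] 0.67
side lever_hinge [0.549 0.263 0.099] 0.97
side shutter_top [ 0.521 -0.066  0.081] 0.41
side panel [0.596 0.195 0.208] 0.75
side lamp [ 0.734 -0.238 -0.001] 0.91
side books [ 0.384 -0.513  0.002] 0.71
side books [0.598 0.194 0.208] 0.63
side plant [ 0.55   0.562 -0.001] 0.97
side plant [ 0.381 -0.517  0.002] 0.17
```

View pics/a.png

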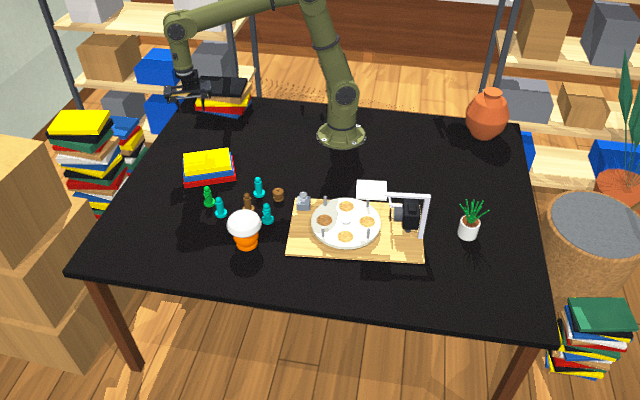

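View pics/b.png

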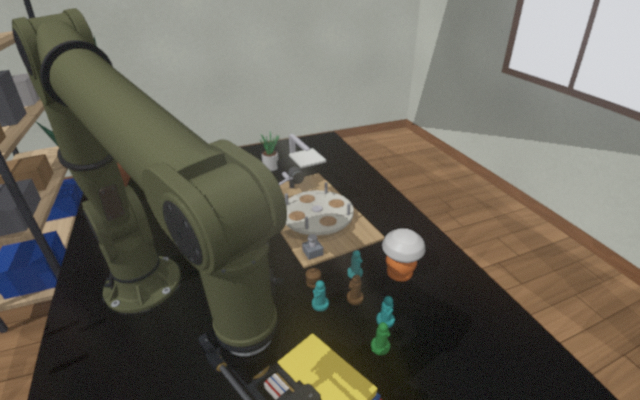

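```bash
python3 - <<'E'
from h import *
a=cv2.imread('pics/a.png')
c1=cv2.resize(a[165:265,180:440],None,fx=3,fy=3,interpolation=cv2.INTER_CUBIC)
b=cv2.imread('pics/b.png')
c2=cv2.resize(b[140:360,260:440],None,fx=2.7,fy=2.7,interpolation=cv2.INTER_CUBIC)[:300]
cv2.imwrite('pics/c.png',c1)
cv2.imwrite('pics/d.png',cv2.resize(b[230:360,290:440],None,fx=4,fy=4,interpolation=cv2.INTER_CUBIC))
E
```

```text
(no output)
```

View pics/c.png

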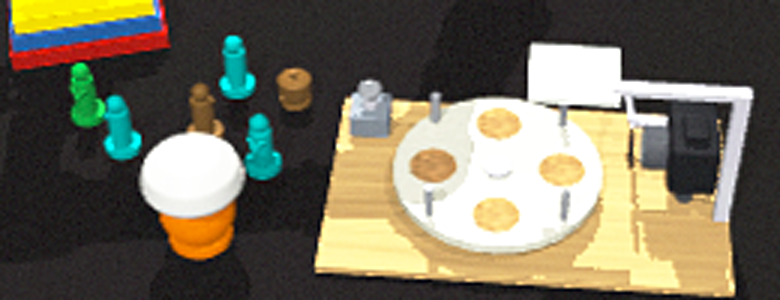

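View pics/d.png

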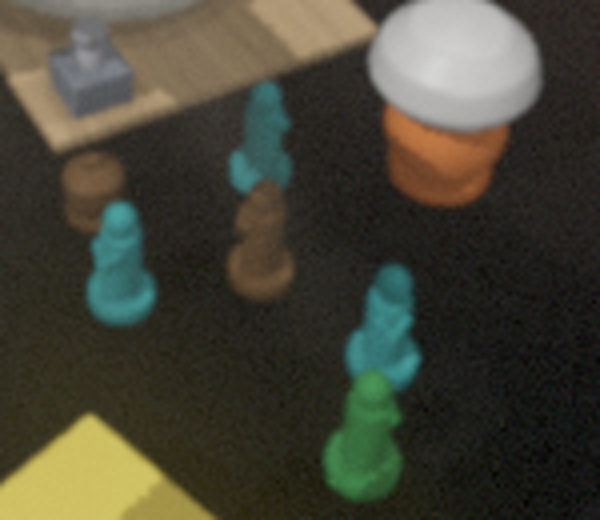

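The pictures show two bronze pieces: the pot near (278,194) in the scene view and a stander near (248,202) among turquoise and green look-alikes. The turntable is empty, and the lever is at the camera near (393,215). I'll move over the pieces to measure them from the wrist.

```bash
python3 - <<'E'
from h import *
manip.grab_frame('scene')
pt('scene','orn_stander',9);pt('scene','orn_sitter',9);pt('scene','lever_ball',9)
manip.grab_frame('side')
pt('side','orn_stander',9);pt('side','lever_ball',9);pt('side','shutter_top')
E
```

```text
scene orn_stander [ 0.603 -0.382 -0.003] 0.74
scene orn_stander [ 0.569 -0.282  0.002] 0.7
scene orn_stander [ 0.609 -0.193  0.001] 0.59
scene orn_stander [ 0.558 -0.448 -0.   ] 0.59
scene orn_stander [ 0.471 -0.263  0.   ] 0.42
scene orn_sitter [ 0.515 -0.068  0.08 ] 0.31
scene orn_sitter [0.549 0.266 0.102] 0.17
scene lever_ball [0.472 0.256 0.072] 0.57
side orn_stander [ 0.558 -0.287 -0.   ] 0.85
side orn_stander [ 0.554 -0.446  0.005] 0.85
side orn_stander [ 0.466 -0.266 -0.002] 0.78
side orn_stander [ 0.608 -0.195  0.002] 0.77
side orn_stander [0.552 0.562 0.002] 0.67
side orn_stander [ 0.608 -0.384  0.002] 0.58
side shutter_top [ 0.523 -0.073  0.08 ] 0.62
```

arm_command:
  increments:
    - {"delta_pos": [2.5,3.5,0],"rotation": [0,0,0.1]}
    - {"delta_pos": [2.5,3.5,0],"rotation": [0,0,0.12]}
    - {"delta_pos": [2.5,3.5,0],"rotation": [0,0,0.12]}
    - {"delta_pos": [2.5,3.2,0],"rotation": [0,0,0.12]}
    - {"delta_pos": [2.5,3.2,0],"rotation": [0,0,0.12]}
    - {"delta_pos": [2.5,3.2,0],"rotation": [0,0,0.12]}
    - {"delta_pos": [2.5,3.2,0],"rotation": [0,0,0.12]}
    - {"delta_pos": [2.5,3.2,0],"rotation": [0,0,0.12]}

```text
clock: 2.77
tcp_pos: [0.445, -0.3381, 0.223]
ee_rot: [0.0, 0.786, 0.619, -0.0]
wrist_force: [1.1, -0.7, -0.3]
finger_gap: 0.0868
finger_force: 0.0
```

arm_command:
  increments:
    - {"delta_pos": [1,3.5,0],"rotation": [0,0,0.12]}
    - {"delta_pos": [1,3.5,0],"rotation": [0,0,0.12]}
    - {"delta_pos": [0,0,0],"rotation": [0,0,0]}
    - {"delta_pos": [0,0,0],"rotation": [0,0,0]}

```text
clock: 3.1
tcp_pos: [0.4652, -0.2672, 0.2231]
ee_rot: [0.001, 0.706, 0.708, 0.0]
wrist_force: [-0.2, -0.3, 1.0]
finger_gap: 0.0872
finger_force: 0.0
```

```bash
python3 - <<'E'
from h import *
st()
f=save('wrist','e.png')
pt('wrist','orn_pot',9);pt('wrist','orn_stander',9)
f=manip.grab_frame('scene');pt('scene','orn_pot')
E
```

```text
3.1 [ 0.4652 -0.2672  0.2231] [0.001 0.706 0.708 0.   ] [-0.2 -0.3  1. ] 0.0872 [ 0.88  0.1  -0.44  1.72  0.04  1.33  0.44]
wrist orn_pot [ 0.48  -0.184  0.002] 0.64
wrist orn_stander [ 0.607 -0.192  0.   ] 0.87
wrist orn_stander [ 0.556 -0.446 -0.002] 0.82
wrist orn_stander [ 0.567 -0.286  0.   ] 0.75
wrist orn_stander [ 0.468 -0.266 -0.004] 0.66
scene orn_pot [ 0.476 -0.184  0.001] 0.47
scene orn_pot [0.596 0.186 0.047] 0.33
```

View pics/e.png

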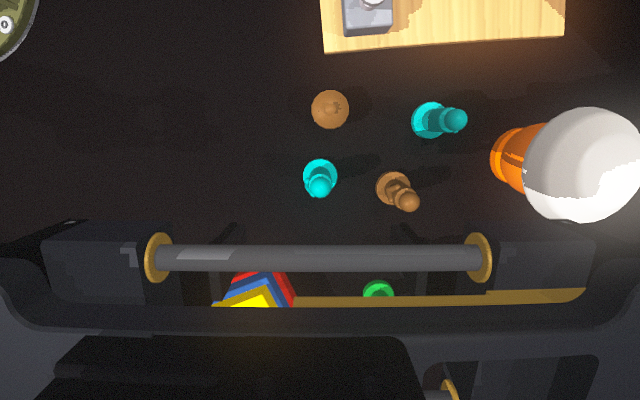

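arm_command:
  increments:
    - {"delta_pos": [0.6,4.1,0],"rotation": [0,0,0]}
    - {"delta_pos": [0.7,4.1,0],"rotation": [0,0,0]}
    - {"delta_pos": [0,0,-4],"rotation": [0,0,0]}
    - {"delta_pos": [0,0,-4],"rotation": [0,0,0]}
    - {"delta_pos": [0,0,-3],"rotation": [0,0,0]}
    - {"delta_pos": [0,0,0],"rotation": [0,0,0]}

```text
clock: 3.85
tcp_pos: [0.4721, -0.1871, 0.1065]
ee_rot: [-0.005, 0.708, 0.706, -0.002]
wrist_force: [-1.1, 0.3, -0.9]
finger_gap: 0.0873
finger_force: 0.0
```

```bash
python3 - <<'E'
from h import *
st()
f=manip.grab_frame('wrist')
pt('wrist','orn_pot',3)
E
```

```text
3.85 [ 0.4721 -0.1871  0.1065] [-0.005  0.708  0.706 -0.002] [-1.1  0.3 -0.9] 0.0873 [ 0.79  0.15 -0.5   1.92  0.08  1.1   0.26]
wrist orn_pot [ 0.48  -0.182  0.002] 0.6
```

arm_command:
  increments:
    - {"delta_pos": [0.1,0,-3],"rotation": [0,0,0]}
    - {"delta_pos": [0,0,-3],"rotation": [0,0,0]}
    - {"delta_pos": [0,0,-1.8],"rotation": [0,0,0]}
    - {"delta_pos": [0,0,0],"rotation": [0,0,0]}
    - {"delta_pos": [0,0,0],"rotation": [0,0,0]}

```text
clock: 4.37
tcp_pos: [0.4792, -0.1887, 0.0363]
ee_rot: [0.001, 0.708, 0.706, 0.0]
wrist_force: [-0.4, -0.4, 0.4]
finger_gap: 0.087
finger_force: 0.0
```

arm_command:
  increments:
    - {"delta_pos": [0,0.4,-1],"rotation": [0,0,0]}
    - {"delta_pos": [0,0,-0.7],"rotation": [0,0,0]}
    - {"delta_pos": [0,0,0],"rotation": [0,0,0]}

```text
clock: 4.62
tcp_pos: [0.478, -0.1836, 0.0175]
ee_rot: [0.0, 0.708, 0.707, -0.0]
wrist_force: [0.1, 0.2, -0.2]
finger_gap: 0.0869
finger_force: 0.0
```

arm_command:
  claw: 0.3
  grip_force: 20
  increments:
    - {"delta_pos": [0,0,0],"rotation": [0,0,0]}
    - {"delta_pos": [0,0,0],"rotation": [0,0,0]}
    - {"delta_pos": [0,0,0],"rotation": [0,0,0]}
    - {"delta_pos": [0,0,0],"rotation": [0,0,0]}
    - {"delta_pos": [0,0,0],"rotation": [0,0,0]}
    - {"delta_pos": [0,0,0],"rotation": [0,0,0]}
    - {"delta_pos": [0,0,0],"rotation": [0,0,0]}

```text
clock: 5.2
tcp_pos: [0.478, -0.1838, 0.0176]
ee_rot: [0.0, 0.708, 0.706, 0.0]
wrist_force: [-0.5, -0.0, 0.1]
finger_gap: 0.0484
finger_force: 0.0
```

arm_command:
  increments:
    - {"delta_pos": [0,0,0],"rotation": [0,0,0]}
    - {"delta_pos": [0,0,0],"rotation": [0,0,0]}
    - {"delta_pos": [0,0,0],"rotation": [0,0,0]}
    - {"delta_pos": [0,0,1],"rotation": [0,0,0]}
    - {"delta_pos": [0,0,3],"rotation": [0,0,0]}
    - {"delta_pos": [0,0,4],"rotation": [0,0,0]}
    - {"delta_pos": [0,0,4],"rotation": [0,0,0]}
    - {"delta_pos": [0,0,1],"rotation": [0,0,0]}

```text
clock: 5.87
tcp_pos: [0.4813, -0.1846, 0.1543]
ee_rot: [0.005, 0.708, 0.707, 0.002]
wrist_force: [1.6, 0.6, -0.9]
finger_gap: 0.0434
finger_force: 20.0
```

```bash
python3 - <<'E'
from h import *
st()
for c in('scene','side'):
    f=manip.grab_frame(c)
    for n in ['table_center','station0','post0','shutter_top','lever_hinge','lever_ball','orn_stander']: pt(c,n,5)
E
```

```text
5.87 [ 0.4813 -0.1846  0.1543] [0.005 0.708 0.707 0.002] [ 1.6  0.6 -0.9] 0.0434 [ 0.8   0.1  -0.51  1.86  0.06  1.18  0.27]
scene table_center [0.602 0.111 0.043] 0.69
scene station0 [0.681 0.12  0.046] 0.94
scene station0 [0.592 0.188 0.045] 0.85
scene station0 [0.61  0.03  0.043] 0.85
scene station0 [0.518 0.102 0.046] 0.62
scene post0 [0.671 0.197 0.046] 0.9
scene post0 [0.546 0.269 0.101] 0.74
scene shutter_top [ 0.517 -0.07   0.078] 0.35
scene lever_hinge [0.55  0.266 0.101] 0.7
scene lever_ball [0.47  0.255 0.072] 0.37
scene orn_stander [ 0.603 -0.378  0.002] 0.75
scene orn_stander [ 0.556 -0.446 -0.003] 0.69
scene orn_stander [ 0.609 -0.193  0.001] 0.63
scene orn_stander [ 0.472 -0.26   0.001] 0.52
scene orn_stander [ 0.569 -0.284 -0.002] 0.5
side table_center [0.598 0.104 0.046] 0.78
side station0 [0.609 0.03  0.044] 0.95
side station0 [0.52  0.102 0.048] 0.92
side station0 [0.68  0.113 0.044] 0.66
side post0 [0.671 0.197 0.041] 0.64
side post0 [0.52  0.101 0.049] 0.59
side lever_hinge [0.548 0.261 0.099] 0.82
side lever_ball [0.472 0.262 0.071] 0.6
side lever_ball [0.604 0.11  0.001] 0.5
side orn_stander [ 0.467 -0.266 -0.001] 0.93
side orn_stander [ 0.562 -0.282  0.001] 0.74
side orn_stander [ 0.553 -0.447 -0.   ] 0.69
side orn_stander [ 0.608 -0.194  0.   ] 0.66
side orn_stander [ 0.606 -0.387 -0.001] 0.58
```

arm_command:
  increments:
    - {"delta_pos": [2.2,3.5,0],"rotation": [0,0,0.05]}
    - {"delta_pos": [2.2,3.5,0],"rotation": [0,0,0.05]}
    - {"delta_pos": [2.2,3.5,0],"rotation": [0,0,0]}
    - {"delta_pos": [2.2,3.5,0],"rotation": [0,0,0]}
    - {"delta_pos": [2.2,3.5,0],"rotation": [0,0,0]}
    - {"delta_pos": [2.2,3.8,0],"rotation": [0,0,0]}
    - {"delta_pos": [0,0,0],"rotation": [0,0,0]}
    - {"delta_pos": [0,0,0],"rotation": [0,0,0]}

```text
clock: 7.33
tcp_pos: [0.6093, 0.0316, 0.1474]
ee_rot: [-0.001, 0.669, 0.743, 0.001]
wrist_force: [-0.1, -0.8, -1.9]
finger_gap: 0.0436
finger_force: 20.0
```

arm_command:
  increments:
    - {"delta_pos": [0.1,-0.1,-3],"rotation": [0,0,0]}
    - {"delta_pos": [0,0,-3],"rotation": [0,0,0]}
    - {"delta_pos": [0,0,-1.5],"rotation": [0,0,0]}
    - {"delta_pos": [0,0,-0.5],"rotation": [0,0,0]}
    - {"delta_pos": [0,0,0],"rotation": [0,0,0]}
    - {"delta_pos": [0,0,0],"rotation": [0,0,0]}

```text
clock: 7.83
tcp_pos: [0.6104, 0.0253, 0.0685]
ee_rot: [0.001, 0.672, 0.74, 0.0]
wrist_force: [-0.5, -0.2, -1.8]
finger_gap: 0.0435
finger_force: 20.0
```

arm_command:
  increments:
    - {"delta_pos": [0,0.3,0],"rotation": [0,0,0]}
    - {"delta_pos": [0,0,-0.3],"rotation": [0,0,0]}
    - {"delta_pos": [0,0,-0.2],"rotation": [0,0,0]}
    - {"delta_pos": [0,0,0],"rotation": [0,0,0]}

```text
clock: 8.17
tcp_pos: [0.6099, 0.0293, 0.0628]
ee_rot: [0.0, 0.672, 0.741, 0.0]
wrist_force: [0.7, -0.3, -2.1]
finger_gap: 0.0437
finger_force: 20.0
```

arm_command:
  increments:
    - {"delta_pos": [0,0,-0.1],"rotation": [0,0,0]}
    - {"delta_pos": [0,0,-0.1],"rotation": [0,0,0]}
    - {"delta_pos": [0,0,0],"rotation": [0,0,0]}

```text
clock: 8.42
tcp_pos: [0.6115, 0.0294, 0.0627]
ee_rot: [0.001, 0.672, 0.741, 0.001]
wrist_force: [-0.6, 0.0, 6.8]
finger_gap: 0.0433
finger_force: 20.0
```

arm_command:
  claw: 0.8
  increments:
    - {"delta_pos": [0,0,0],"rotation": [0,0,0]}
    - {"delta_pos": [0,0,0],"rotation": [0,0,0]}
    - {"delta_pos": [0,0,0],"rotation": [0,0,0]}
    - {"delta_pos": [0,0,0],"rotation": [0,0,0]}
    - {"delta_pos": [0,0,2],"rotation": [0,0,0]}
    - {"delta_pos": [0,0,4],"rotation": [0,0,0]}
    - {"delta_pos": [0,0,4],"rotation": [0,0,0]}
    - {"delta_pos": [0,0,0],"rotation": [0,0,0]}

```text
clock: 9.08
tcp_pos: [0.6146, 0.0304, 0.1689]
ee_rot: [0.005, 0.672, 0.741, 0.004]
wrist_force: [2.7, 0.5, 1.3]
finger_gap: 0.0692
finger_force: 0.0
```

```bash
python3 - <<'E'
from h import *
st()
for c in('scene','side'):
    f=manip.grab_frame(c)
    for n in ['orn_pot','orn_stander']: pt(c,n,6)
E
```

```text
9.08 [0.6146 0.0304 0.1689] [0.005 0.672 0.741 0.004] [2.7 0.5 1.3] 0.0692 [ 0.44  0.34 -0.66  1.61  0.22  1.26 -0.15]
scene orn_pot [0.606 0.026 0.048] 0.71
scene orn_pot [0.672 0.197 0.044] 0.29
scene orn_stander [ 0.61  -0.195 -0.002] 0.72
scene orn_stander [ 0.601 -0.381 -0.001] 0.7
scene orn_stander [ 0.568 -0.285 -0.003] 0.69
scene orn_stander [ 0.469 -0.267 -0.002] 0.57
scene orn_stander [0.611 0.029 0.042] 0.44
scene orn_stander [ 0.553 -0.445 -0.001] 0.43
side orn_pot [0.613 0.028 0.04 ] 0.65
side orn_pot [0.595 0.188 0.045] 0.46
side orn_stander [ 0.468 -0.264  0.   ] 0.84
side orn_stander [ 0.558 -0.284 -0.002] 0.81
side orn_stander [ 0.558 -0.448 -0.   ] 0.71
side orn_stander [ 0.61  -0.193 -0.   ] 0.66
side orn_stander [ 0.607 -0.384 -0.   ] 0.65
```

arm_command:
  claw: 0
  grip_force: 10
  increments:
    - {"delta_pos": [-3.6,0.5,0],"rotation": [0,0,0]}
    - {"delta_pos": [-3.6,0.5,0],"rotation": [0,0,0]}
    - {"delta_pos": [-3.6,0.4,0],"rotation": [0,0,0]}
    - {"delta_pos": [0,0,-3],"rotation": [0,0,0]}
    - {"delta_pos": [0,0,-3],"rotation": [0,0,0]}
    - {"delta_pos": [0,0,-2],"rotation": [0,0,0]}
    - {"delta_pos": [0,0,0],"rotation": [0,0,0]}
    - {"delta_pos": [0,0,0],"rotation": [0,0,0]}

```text
clock: 10.05
tcp_pos: [0.5004, 0.0433, 0.0792]
ee_rot: [-0.002, 0.672, 0.741, -0.001]
wrist_force: [0.5, 0.4, 0.9]
finger_gap: 0.0241
finger_force: 0.0
```

arm_command:
  increments:
    - {"delta_pos": [0,0,-0.7],"rotation": [0,0,0]}
    - {"delta_pos": [0,0,0],"rotation": [0,0,0]}
    - {"delta_pos": [0,0,0],"rotation": [0,0,0]}
    - {"delta_pos": [0,0,0],"rotation": [0,0,0]}
    - {"delta_pos": [0.7,-0.8,0],"rotation": [0,0,0]}
    - {"delta_pos": [0.7,-0.8,0],"rotation": [0,0,0]}
    - {"delta_pos": [0.75,-0.7,0],"rotation": [0,0,0]}
    - {"delta_pos": [0.75,-0.7,0],"rotation": [0,0,0]}

```text
clock: 10.72
tcp_pos: [0.5315, 0.012, 0.0735]
ee_rot: [-0.0, 0.672, 0.741, -0.0]
wrist_force: [-1.8, 0.3, 0.6]
finger_gap: 0.0005
finger_force: 0.8
```

arm_command:
  increments:
    - {"delta_pos": [0.9,-0.5,0],"rotation": [0,0,0]}
    - {"delta_pos": [0.9,-0.5,0],"rotation": [0,0,0]}
    - {"delta_pos": [0.95,-0.4,0],"rotation": [0,0,0]}
    - {"delta_pos": [0.95,-0.4,0],"rotation": [0,0,0]}
    - {"delta_pos": [1,-0.2,0],"rotation": [0,0,0]}
    - {"delta_pos": [1,-0.2,0],"rotation": [0,0,0]}
    - {"delta_pos": [1,0,0],"rotation": [0,0,0]}
    - {"delta_pos": [0.8,0,0],"rotation": [0,0,0]}

```text
clock: 11.38
tcp_pos: [0.608, -0.0092, 0.0737]
ee_rot: [0.001, 0.672, 0.741, 0.001]
wrist_force: [0.7, 0.6, 0.4]
finger_gap: 0.0004
finger_force: 0.0
```

```bash
python3 - <<'E'
from h import *
st()
for c in('scene','side'):
    f=save(c,'f_%s.png'%c)
    for n in ['orn_pot','post0','station0']: pt(c,n,4)
E
```

```text
11.38 [ 0.608  -0.0092  0.0737] [0.001 0.672 0.741 0.001] [0.7 0.6 0.4] 0.0004 [ 0.48  0.41 -0.62  1.71  0.27  1.1  -0.13]
scene orn_pot [0.663 0.062 0.042] 0.58
scene post0 [0.58  0.22  0.047] 0.7
scene post0 [0.602 0.111 0.004] 0.55
scene station0 [0.552 0.043 0.046] 0.88
scene station0 [0.667 0.065 0.044] 0.84
scene station0 [0.538 0.151 0.046] 0.69
scene station0 [0.594 0.185 0.042] 0.66
side post0 [0.556 0.216 0.042] 0.81
side station0 [0.63  0.182 0.047] 0.9
side station0 [0.677 0.08  0.044] 0.9
side station0 [0.571 0.036 0.047] 0.69
side station0 [0.528 0.137 0.047] 0.63
```

arm_command:
  claw: 0.7
  increments:
    - {"delta_pos": [0,-2,4],"rotation": [0,0,0]}
    - {"delta_pos": [-0.6,-3.5,4],"rotation": [0,0,0]}
    - {"delta_pos": [-0.6,-3.7,1],"rotation": [0,0,0]}
    - {"delta_pos": [-0.6,-3.7,0],"rotation": [0,0,0]}
    - {"delta_pos": [-0.6,-3.7,0],"rotation": [0,0,0.05]}
    - {"delta_pos": [-0.6,-3.7,0],"rotation": [0,0,0.1]}
    - {"delta_pos": [-0.6,-3.7,0],"rotation": [0,0,0.1]}
    - {"delta_pos": [-0.6,-3.5,0],"rotation": [0,0,0.1]}

```text
clock: 12.45
tcp_pos: [0.5643, -0.2769, 0.1524]
ee_rot: [0.0, 0.531, 0.848, -0.0]
wrist_force: [1.1, -0.2, 0.2]
finger_gap: 0.0458
finger_force: 0.0
```

arm_command:
  increments:
    - {"delta_pos": [0,0,0],"rotation": [0,0,0]}
    - {"delta_pos": [0,0,0],"rotation": [0,0,0]}
    - {"delta_pos": [0,0,0],"rotation": [0,0,0]}

```text
clock: 12.7
tcp_pos: [0.5652, -0.2739, 0.152]
ee_rot: [-0.0, 0.533, 0.846, 0.0]
wrist_force: [0.3, 0.5, -0.1]
finger_gap: 0.0593
finger_force: 0.0
```

```bash
python3 - <<'E'
from h import *
st()
for c in('scene','side','wrist'):
    f=save(c,'g_%s.png'%c)
    for n in ['orn_pot','orn_stander','station0']: pt(c,n,6)
E
```

```text
12.7 [ 0.5652 -0.2739  0.152 ] [-0.     0.533  0.846  0.   ] [ 0.3  0.5 -0.1] 0.0593 [ 0.87  0.37 -0.58  1.58  0.21  1.25  0.71]
scene orn_pot [0.601 0.19  0.207] 0.74
scene orn_pot [0.676 0.113 0.046] 0.65
scene orn_stander [ 0.603 -0.383 -0.002] 0.76
scene orn_stander [ 0.608 -0.194  0.   ] 0.69
scene orn_stander [ 0.471 -0.265 -0.001] 0.58
scene orn_stander [ 0.554 -0.448 -0.003] 0.58
scene orn_stander [ 0.568 -0.285  0.001] 0.44
scene station0 [0.606 0.03  0.047] 0.93
scene station0 [0.594 0.188 0.045] 0.74
scene station0 [0.602 0.191 0.205] 0.73
scene station0 [ 0.514 -0.068  0.079] 0.67
scene station0 [0.522 0.103 0.045] 0.65
scene station0 [0.681 0.114 0.044] 0.59
side orn_pot [0.683 0.11  0.041] 0.48
side orn_stander [ 0.468 -0.268 -0.001] 0.76
side orn_stander [ 0.558 -0.283 -0.   ] 0.73
side orn_stander [ 0.603 -0.384 -0.001] 0.65
side orn_stander [ 0.612 -0.192  0.001] 0.61
side orn_stander [ 0.555 -0.447 -0.   ] 0.61
side station0 [0.608 0.03  0.048] 0.94
side station0 [0.596 0.186 0.045] 0.89
side station0 [0.523 0.101 0.045] 0.84
wrist orn_stander [ 0.567 -0.286  0.001] 0.78
wrist orn_stander [ 0.47  -0.264 -0.002] 0.74
wrist orn_stander [ 0.61  -0.191 -0.003] 0.68
wrist orn_stander [ 0.607 -0.385  0.005] 0.63
wrist orn_stander [ 0.556 -0.445  0.002] 0.55
wrist station0 [ 0.568 -0.284  0.   ] 0.19
```

arm_command:
  increments:
    - {"delta_pos": [0.1,-1.1,0],"rotation": [0,0,0]}
    - {"delta_pos": [0,0,-1],"rotation": [0,0,0]}
    - {"delta_pos": [0,0,-3],"rotation": [0,0,0]}
    - {"delta_pos": [0,0,-3],"rotation": [0,0,0]}
    - {"delta_pos": [0,0,-3],"rotation": [0,0,0]}
    - {"delta_pos": [0,0,-1.3],"rotation": [0,0,0]}
    - {"delta_pos": [0,0,0],"rotation": [0,0,0]}
    - {"delta_pos": [0,0,0],"rotation": [0,0,0]}

```text
clock: 13.97
tcp_pos: [0.5661, -0.2858, 0.0387]
ee_rot: [-0.0, 0.532, 0.846, 0.0]
wrist_force: [-0.2, -0.0, 0.1]
finger_gap: 0.061
finger_force: 0.0
```

arm_command:
  claw: 0.15
  grip_force: 20
  increments:
    - {"delta_pos": [0,0,0],"rotation": [0,0,0]}
    - {"delta_pos": [0,0,0],"rotation": [0,0,0]}
    - {"delta_pos": [0,0,0],"rotation": [0,0,0]}
    - {"delta_pos": [0,0,0],"rotation": [0,0,0]}
    - {"delta_pos": [0,0,0],"rotation": [0,0,0]}
    - {"delta_pos": [0,0,0],"rotation": [0,0,0]}
    - {"delta_pos": [0,0,0],"rotation": [0,0,0]}

```text
clock: 14.55
tcp_pos: [0.5668, -0.2855, 0.0395]
ee_rot: [0.001, 0.532, 0.847, 0.0]
wrist_force: [0.8, 0.1, 1.8]
finger_gap: 0.0275
finger_force: 19.9
```

arm_command:
  increments:
    - {"delta_pos": [0,0,1.5],"rotation": [0,0,0]}
    - {"delta_pos": [0,0,4],"rotation": [0,0,0]}
    - {"delta_pos": [0,0,4],"rotation": [0,0,0]}
    - {"delta_pos": [0,0,2.5],"rotation": [0,0,0]}
    - {"delta_pos": [0.5,3,0],"rotation": [0,0,-0.1]}
    - {"delta_pos": [0.5,3.5,0],"rotation": [0,0,-0.1]}
    - {"delta_pos": [0.5,3.5,0],"rotation": [0,0,-0.1]}
    - {"delta_pos": [0.5,3.5,0],"rotation": [0,0,-0.05]}

```text
clock: 15.22
tcp_pos: [0.5857, -0.1494, 0.1587]
ee_rot: [-0.0, 0.674, 0.739, -0.0]
wrist_force: [1.2, 1.2, -2.5]
finger_gap: 0.0275
finger_force: 19.9
```

arm_command:
  increments:
    - {"delta_pos": [0.5,3.5,0],"rotation": [0,0,0]}
    - {"delta_pos": [0.5,3.5,0],"rotation": [0,0,0]}
    - {"delta_pos": [0.5,3.5,0],"rotation": [0,0,0]}
    - {"delta_pos": [0.5,3.5,0],"rotation": [0,0,0]}
    - {"delta_pos": [0.3,3,0],"rotation": [0,0,0]}
    - {"delta_pos": [0,0,0],"rotation": [0,0,0]}
    - {"delta_pos": [0,0,0],"rotation": [0,0,0]}
    - {"delta_pos": [0,0,0],"rotation": [0,0,0]}

```text
clock: 15.88
tcp_pos: [0.6088, 0.0185, 0.1584]
ee_rot: [-0.0, 0.672, 0.741, -0.001]
wrist_force: [-0.4, -2.1, -1.5]
finger_gap: 0.0276
finger_force: 19.9
```

arm_command:
  increments:
    - {"delta_pos": [0.1,1.1,0],"rotation": [0,0,0]}
    - {"delta_pos": [0,0,-2],"rotation": [0,0,0]}
    - {"delta_pos": [0,0,-2.5],"rotation": [0,0,0]}
    - {"delta_pos": [0,0,-1.5],"rotation": [0,0,0]}
    - {"delta_pos": [0,0,-0.8],"rotation": [0,0,0]}
    - {"delta_pos": [0,0,0],"rotation": [0,0,0]}
    - {"delta_pos": [0,0,0],"rotation": [0,0,0]}

```text
clock: 16.47
tcp_pos: [0.6104, 0.0299, 0.0912]
ee_rot: [-0.0, 0.672, 0.741, 0.0]
wrist_force: [-0.7, 1.0, -1.3]
finger_gap: 0.0273
finger_force: 19.9
```

arm_command:
  increments:
    - {"delta_pos": [0,-0.1,-0.3],"rotation": [0,0,0]}
    - {"delta_pos": [0,0,-0.2],"rotation": [0,0,0]}
    - {"delta_pos": [0,0,-0.2],"rotation": [0,0,0]}
    - {"delta_pos": [0,0,-0.1],"rotation": [0,0,0]}
    - {"delta_pos": [0,0,0],"rotation": [0,0,0]}

```text
clock: 16.88
tcp_pos: [0.6114, 0.0293, 0.0845]
ee_rot: [0.001, 0.672, 0.741, 0.001]
wrist_force: [-0.8, -0.4, 3.7]
finger_gap: 0.0277
finger_force: 19.9
```

arm_command:
  claw: 0.6
  increments:
    - {"delta_pos": [0,0,0],"rotation": [0,0,0]}
    - {"delta_pos": [0,0,0],"rotation": [0,0,0]}
    - {"delta_pos": [0,0,0],"rotation": [0,0,0]}
    - {"delta_pos": [0,0,0],"rotation": [0,0,0]}
    - {"delta_pos": [0,0,2],"rotation": [0,0,0]}
    - {"delta_pos": [0,0,4],"rotation": [0,0,0]}
    - {"delta_pos": [0,0,4],"rotation": [0,0,0]}
    - {"delta_pos": [0,0,0.5],"rotation": [0,0,0]}

```text
clock: 17.55
tcp_pos: [0.614, 0.0305, 0.1955]
ee_rot: [0.004, 0.672, 0.741, 0.004]
wrist_force: [0.7, 0.3, 0.3]
finger_gap: 0.052
finger_force: 0.0
```

arm_command:
  increments:
    - {"delta_pos": [-3.4,0,0],"rotation": [0,0,0.12]}
    - {"delta_pos": [-3.4,0,0],"rotation": [0,0,0.12]}
    - {"delta_pos": [-3.4,0,0],"rotation": [0,0,0.12]}
    - {"delta_pos": [-3.4,0,0],"rotation": [0,0,0.12]}
    - {"delta_pos": [0,1,0],"rotation": [0,0,0.12]}
    - {"delta_pos": [0,1,0],"rotation": [0,0,0.12]}
    - {"delta_pos": [0,1,0],"rotation": [0,0,0.12]}
    - {"delta_pos": [0,1,0],"rotation": [0,0,0.12]}

```text
clock: 18.22
tcp_pos: [0.474, 0.0696, 0.1881]
ee_rot: [0.001, 0.251, 0.968, -0.0]
wrist_force: [0.3, -0.6, 0.3]
finger_gap: 0.0524
finger_force: 0.0
```

arm_command:
  increments:
    - {"delta_pos": [0,2,0],"rotation": [0,0,0.12]}
    - {"delta_pos": [0,2,0],"rotation": [0,0,0.12]}
    - {"delta_pos": [0,3,0],"rotation": [0,0,0.12]}
    - {"delta_pos": [0,3,0],"rotation": [0,0,0.12]}
    - {"delta_pos": [0,3.2,0],"rotation": [0,0,0.12]}
    - {"delta_pos": [0,3,0],"rotation": [0,0,0.01]}
    - {"delta_pos": [0,2.5,0],"rotation": [0,0,0]}
    - {"delta_pos": [0,0,0],"rotation": [0,0,0]}

```text
clock: 18.88
tcp_pos: [0.4724, 0.2629, 0.1883]
ee_rot: [-0.0, -0.053, 0.999, 0.002]
wrist_force: [0.7, 0.7, 1.1]
finger_gap: 0.0522
finger_force: 0.0
```

```bash
python3 - <<'E'
from h import *
st()
for c in('wrist','scene','side'):
    f=save(c,'i_%s.png'%c)
    for n in ['lever_ball','lever_hinge','orn_pot','orn_stander','shutter_top']: pt(c,n,4)
E
```

```text
18.88 [0.4724 0.2629 0.1883] [-0.    -0.053  0.999  0.002] [0.7 0.7 1.1] 0.0522 [ 0.32  0.21 -0.97  1.75  0.18  1.28  0.98]
wrist lever_ball [0.474 0.255 0.073] 0.74
wrist lever_hinge [0.512 0.183 0.046] 0.74
wrist lever_hinge [0.546 0.265 0.099] 0.66
scene lever_ball [0.47  0.256 0.071] 0.55
scene lever_hinge [0.549 0.267 0.1  ] 0.94
scene orn_pot [0.677 0.113 0.045] 0.65
scene orn_stander [ 0.606 -0.194 -0.002] 0.7
scene orn_stander [0.615 0.032 0.044] 0.64
scene orn_stander [ 0.467 -0.263  0.002] 0.6
scene orn_stander [ 0.557 -0.447 -0.001] 0.6
scene shutter_top [ 0.517 -0.069  0.078] 0.47
side lever_ball [0.468 0.262 0.068] 0.45
side lever_hinge [0.549 0.263 0.101] 0.7
side orn_pot [0.681 0.113 0.041] 0.73
side orn_stander [ 0.556 -0.446  0.003] 0.73
side orn_stander [0.603 0.033 0.046] 0.68
side orn_stander [ 0.608 -0.385  0.002] 0.55
side orn_stander [ 0.469 -0.268  0.002] 0.54
side shutter_top [ 0.521 -0.07   0.077] 0.57
```

View pics/i_wrist.png

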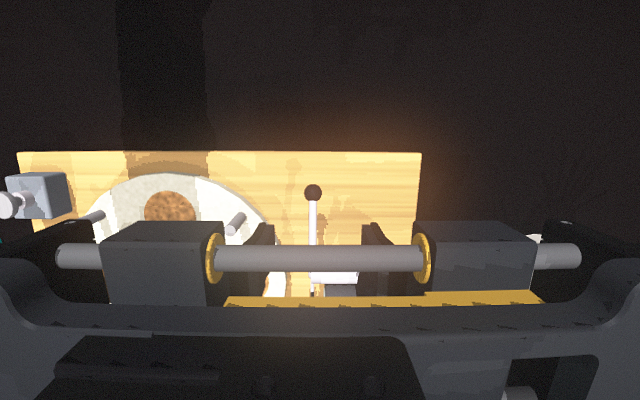

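The wrist view shows the lever ball at (313,192), between the open fingers.

arm_command:
  increments:
    - {"delta_pos": [0,-0.6,-2],"rotation": [0,0,0]}
    - {"delta_pos": [0,0,-3],"rotation": [0,0,0]}
    - {"delta_pos": [0,0,-3],"rotation": [0,0,0]}
    - {"delta_pos": [0,0,-3],"rotation": [0,0,0]}
    - {"delta_pos": [0,0,-2],"rotation": [0,0,0]}
    - {"delta_pos": [0,0,-0.8],"rotation": [0,0,0]}
    - {"delta_pos": [0,0,0],"rotation": [0,0,0]}
    - {"delta_pos": [0,0,0],"rotation": [0,0,0]}

```text
clock: 20.45
tcp_pos: [0.4746, 0.2509, 0.0507]
ee_rot: [0.0, -0.049, 0.999, 0.0]
wrist_force: [-0.4, 0.7, 1.3]
finger_gap: 0.0524
finger_force: 0.0
```

arm_command:
  claw: 0.1
  grip_force: 15
  increments:
    - {"delta_pos": [0,0,0],"rotation": [0,0,0]}
    - {"delta_pos": [0,0,0],"rotation": [0,0,0]}
    - {"delta_pos": [0,0,0],"rotation": [0,0,0]}
    - {"delta_pos": [0,0,0],"rotation": [0,0,0]}
    - {"delta_pos": [0,0,0],"rotation": [0,0,0]}
    - {"delta_pos": [0,0,0],"rotation": [0,0,0]}
    - {"delta_pos": [0,0,0],"rotation": [0,0,0]}

```text
clock: 21.03
tcp_pos: [0.4739, 0.258, 0.0517]
ee_rot: [0.002, -0.05, 0.999, 0.006]
wrist_force: [-0.4, 12.9, -0.8]
finger_gap: 0.0159
finger_force: 15.0
```

arm_command:
  increments:
    - {"delta_pos": [0,0.6,0],"rotation": [0,0,0]}
    - {"delta_pos": [-0.35,0,0.8],"rotation": [0,0,0]}
    - {"delta_pos": [-0.25,0,0.9],"rotation": [0,0,0]}
    - {"delta_pos": [-0.15,0,0.9],"rotation": [0,0,0]}
    - {"delta_pos": [-0.05,0,0.9],"rotation": [0,0,0]}
    - {"delta_pos": [0.05,0,0.9],"rotation": [0,0,0]}
    - {"delta_pos": [0.15,0,0.9],"rotation": [0,0,0]}
    - {"delta_pos": [0.25,0,0.8],"rotation": [0,0,0]}

```text
clock: 21.7
tcp_pos: [0.4742, 0.2582, 0.1132]
ee_rot: [0.004, -0.048, 0.999, 0.002]
wrist_force: [9.4, 7.0, -9.5]
finger_gap: 0.016
finger_force: 15.4
```

arm_command:
  increments:
    - {"delta_pos": [0.35,0,0.8],"rotation": [0,0,0]}
    - {"delta_pos": [0.1,0,0.3],"rotation": [0,0,0]}
    - {"delta_pos": [0,0,0],"rotation": [0,0,0]}
    - {"delta_pos": [0,0,0],"rotation": [0,0,0]}

```text
clock: 22.03
tcp_pos: [0.4752, 0.2583, 0.1216]
ee_rot: [0.001, -0.049, 0.999, 0.002]
wrist_force: [4.1, 6.4, -9.8]
finger_gap: 0.0167
finger_force: 15.0
```

arm_command:
  claw: 0.6
  increments:
    - {"delta_pos": [0,0,0],"rotation": [0,0,0]}
    - {"delta_pos": [0,0,0],"rotation": [0,0,0]}
    - {"delta_pos": [0,0,0],"rotation": [0,0,0]}
    - {"delta_pos": [0,0,0],"rotation": [0,0,0]}
    - {"delta_pos": [0,0,3],"rotation": [0,0,0]}
    - {"delta_pos": [0,0,4],"rotation": [0,0,0]}
    - {"delta_pos": [-1,-2,0],"rotation": [0,0,0]}
    - {"delta_pos": [0,0,0],"rotation": [0,0,0]}

```text
clock: 22.7
tcp_pos: [0.4659, 0.2342, 0.1941]
ee_rot: [0.002, -0.047, 0.999, -0.001]
wrist_force: [1.0, -1.0, 0.1]
finger_gap: 0.0516
finger_force: 0.0
```

```bash
python3 - <<'E'
from h import *
st()
for c in('wrist','scene','side'):
    f=save(c,'j_%s.png'%c)
    for n in ['lever_ball','lever_hinge','orn_pot','orn_stander']: pt(c,n,4)
E
```

```text
22.7 [0.4659 0.2342 0.1941] [ 0.002 -0.047  0.999 -0.001] [ 1.  -1.   0.1] 0.0516 [ 0.38  0.15 -0.97  1.78  0.13  1.28  1.05]
wrist lever_ball [0.478 0.258 0.135] 0.8
wrist lever_hinge [0.546 0.262 0.102] 0.89
wrist orn_pot [ 0.515 -0.071  0.074] 0.44
wrist orn_stander [ 0.611 -0.192 -0.002] 0.5
scene lever_ball [0.476 0.254 0.136] 0.62
scene lever_ball [ 0.514 -0.069  0.077] 0.62
scene lever_hinge [0.546 0.268 0.1  ] 0.59
scene lever_hinge [0.51  0.18  0.046] 0.22
scene orn_pot [0.675 0.113 0.045] 0.44
scene orn_stander [0.606 0.028 0.046] 0.74
scene orn_stander [0.611 0.03  0.042] 0.59
scene orn_stander [ 0.471 -0.263 -0.   ] 0.51
scene orn_stander [ 0.608 -0.194 -0.   ] 0.51
side lever_ball [0.473 0.26  0.132] 0.57
side lever_ball [0.515 0.183 0.044] 0.48
side lever_hinge [0.606 0.033 0.044] 0.6
side lever_hinge [0.548 0.264 0.1  ] 0.55
side lever_hinge [ 0.549  0.562 -0.   ] 0.49
side orn_pot [0.683 0.112 0.038] 0.59
side orn_stander [ 0.605 -0.382 -0.001] 0.79
side orn_stander [ 0.468 -0.266 -0.002] 0.71
side orn_stander [ 0.555 -0.449  0.002] 0.66
side orn_stander [0.605 0.031 0.044] 0.6
```

arm_command:
  claw: 0
  grip_force: 10
  increments:
    - {"delta_pos": [0,-3,0],"rotation": [0,0,-0.12]}
    - {"delta_pos": [0,-3,0],"rotation": [0,0,-0.12]}
    - {"delta_pos": [0,-3,0],"rotation": [0,0,-0.12]}
    - {"delta_pos": [0,-3,0],"rotation": [0,0,-0.12]}
    - {"delta_pos": [0.8,-2,0],"rotation": [0,0,-0.12]}
    - {"delta_pos": [0.8,-2,0],"rotation": [0,0,-0.12]}
    - {"delta_pos": [0.8,-2,0],"rotation": [0,0,-0.12]}
    - {"delta_pos": [0.9,-1,0],"rotation": [0,0,-0.12]}

```text
clock: 24.12
tcp_pos: [0.4985, 0.0431, 0.192]
ee_rot: [0.0, 0.422, 0.906, -0.001]
wrist_force: [0.5, 0.1, -0.5]
finger_gap: 0.007
finger_force: 0.0
```

arm_command:
  increments:
    - {"delta_pos": [0,0,-2],"rotation": [0,0,-0.12]}
    - {"delta_pos": [0,0,-2],"rotation": [0,0,-0.12]}
    - {"delta_pos": [0,0,-2],"rotation": [0,0,-0.12]}
    - {"delta_pos": [0,0,-2],"rotation": [0,0,-0.12]}
    - {"delta_pos": [0,0,-2],"rotation": [0,0,-0.12]}
    - {"delta_pos": [0,0,-1],"rotation": [0,0,0]}
    - {"delta_pos": [0,0,0],"rotation": [0,0,0]}
    - {"delta_pos": [0,0,0],"rotation": [0,0,0]}

```text
clock: 24.78
tcp_pos: [0.4982, 0.0465, 0.0821]
ee_rot: [-0.0, 0.667, 0.745, -0.0]
wrist_force: [-0.3, -0.0, 0.2]
finger_gap: 0.0006
finger_force: 0.0
```

arm_command:
  increments:
    - {"delta_pos": [0.2,-0.3,-0.6],"rotation": [0,0,0]}
    - {"delta_pos": [0.7,-0.8,0],"rotation": [0,0,0]}
    - {"delta_pos": [0.7,-0.8,0],"rotation": [0,0,0]}
    - {"delta_pos": [0.7,-0.7,0],"rotation": [0,0,0]}
    - {"delta_pos": [0.75,-0.7,0],"rotation": [0,0,0]}
    - {"delta_pos": [0.8,-0.5,0],"rotation": [0,0,0]}
    - {"delta_pos": [0.8,-0.4,0],"rotation": [0,0,0]}
    - {"delta_pos": [0.8,-0.4,0],"rotation": [0,0,0]}

```text
clock: 25.45
tcp_pos: [0.5534, -0.0003, 0.076]
ee_rot: [-0.0, 0.668, 0.744, -0.0]
wrist_force: [-2.4, 1.0, 0.9]
finger_gap: 0.0004
finger_force: 1.1
```

arm_command:
  increments:
    - {"delta_pos": [0.8,-0.3,0],"rotation": [0,0,0]}
    - {"delta_pos": [0.8,-0.2,0],"rotation": [0,0,0]}
    - {"delta_pos": [0.8,-0.2,0],"rotation": [0,0,0]}
    - {"delta_pos": [0.8,-0.1,0],"rotation": [0,0,0]}
    - {"delta_pos": [0.8,0,0],"rotation": [0,0,0]}
    - {"delta_pos": [0.7,0,0],"rotation": [0,0,0]}
    - {"delta_pos": [0.6,0,0],"rotation": [0,0,0]}
    - {"delta_pos": [0,0,0],"rotation": [0,0,0]}

```text
clock: 26.12
tcp_pos: [0.6076, -0.0077, 0.0763]
ee_rot: [0.001, 0.668, 0.744, 0.001]
wrist_force: [-0.7, 0.4, 1.1]
finger_gap: 0.0006
finger_force: 0.0
```

arm_command:
  increments:
    - {"delta_pos": [0,-2,0],"rotation": [0,0,0]}
    - {"delta_pos": [0,-1.5,4],"rotation": [0,0,0]}
    - {"delta_pos": [0,0,4],"rotation": [0,0,0]}
    - {"delta_pos": [0,0,0],"rotation": [0,0,0]}
    - {"delta_pos": [0,0,0],"rotation": [0,0,0]}
    - {"delta_pos": [0,0,0],"rotation": [0,0,0]}

```text
clock: 26.62
tcp_pos: [0.6057, -0.0422, 0.1551]
ee_rot: [0.0, 0.668, 0.744, -0.0]
wrist_force: [-0.4, -0.3, -0.6]
finger_gap: 0.0004
finger_force: 0.0
```

```bash
python3 - <<'E'
from h import *
st()
for c in('scene','side'):
    f=save(c,'k_%s.png'%c)
    for n in ['orn_pot','orn_stander','post0','lever_ball','shutter_top']: pt(c,n,4)
a=cv2.imread('pics/k_scene.png')[165:265,230:490];b=cv2.imread('pics/k_side.png')[130:290,250:450]
cv2.imwrite('pics/k.png',np.vstack([cv2.resize(a,(780,300)),cv2.resize(b,(375,300))[:, :375] if 0 else np.pad(cv2.resize(b,(375,300)),((0,0),(0,405),(0,0)))]))
E
```

```text
26.62 [ 0.6057 -0.0422  0.1551] [ 0.     0.668  0.744 -0.   ] [-0.4 -0.3 -0.6] 0.0004 [ 0.57  0.34 -0.66  1.63  0.22  1.24 -0.03]
scene orn_pot [0.587 0.181 0.044] 0.5
scene orn_stander [ 0.556 -0.448 -0.001] 0.68
scene orn_stander [ 0.608 -0.195 -0.003] 0.66
scene orn_stander [0.678 0.122 0.044] 0.64
scene orn_stander [ 0.605 -0.382 -0.   ] 0.52
scene post0 [0.534 0.013 0.044] 0.75
scene lever_ball [0.474 0.252 0.136] 0.37
side orn_pot [0.594 0.186 0.039] 0.5
side orn_stander [ 0.606 -0.382  0.002] 0.83
side orn_stander [ 0.47  -0.264  0.   ] 0.77
side orn_stander [ 0.558 -0.446  0.001] 0.68
side orn_stander [0.612 0.03  0.044] 0.28
side post0 [0.531 0.019 0.044] 0.9
side lever_ball [0.471 0.26  0.134] 0.7
side shutter_top [ 0.521 -0.07   0.077] 0.49
side shutter_top [0.593 0.182 0.038] 0.25
```

View pics/k.png

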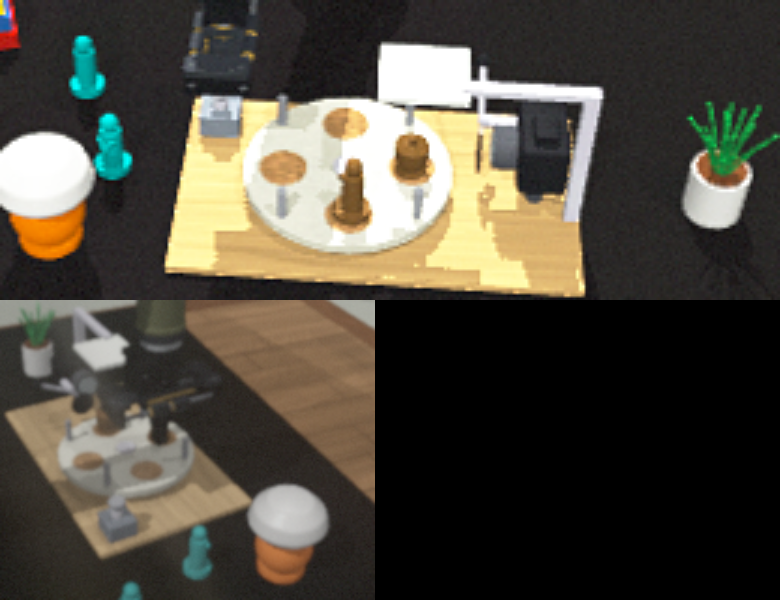

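The crops show the pot upright at the picture spot, at (412,155) in the upper one, with the stander on the next disc and the lever raised.

arm_command:
  increments:
    - {"delta_pos": [-3,-1,0],"rotation": [0,0,0]}
    - {"delta_pos": [-3,-1,0],"rotation": [0,0,0]}
    - {"delta_pos": [-2.6,-0.9,-1],"rotation": [0,0,0]}
    - {"delta_pos": [0,0,-2.5],"rotation": [0,0,0]}
    - {"delta_pos": [0,0,-2],"rotation": [0,0,0]}
    - {"delta_pos": [0,0,0],"rotation": [0,0,0]}
    - {"delta_pos": [0,0,0],"rotation": [0,0,0]}

```text
clock: 27.8
tcp_pos: [0.5191, -0.0711, 0.0997]
ee_rot: [-0.001, 0.668, 0.744, -0.0]
wrist_force: [-0.0, -0.4, 0.5]
finger_gap: 0.0007
finger_force: 0.0
```

arm_command:
  increments:
    - {"delta_pos": [0,0,-1.5],"rotation": [0,0,0]}
    - {"delta_pos": [0,0,-0.8],"rotation": [0,0,0]}
    - {"delta_pos": [0,0,-0.6],"rotation": [0,0,0]}
    - {"delta_pos": [0,0,-0.6],"rotation": [0,0,0]}
    - {"delta_pos": [0,0,-0.2],"rotation": [0,0,0]}
    - {"delta_pos": [0,0,0],"rotation": [0,0,0]}

```text
clock: 28.3
tcp_pos: [0.5209, -0.0711, 0.0644]
ee_rot: [0.001, 0.668, 0.744, 0.0]
wrist_force: [-0.7, 1.1, 6.7]
finger_gap: 0.0003
finger_force: 3.3
```

Nearly at the stop, so I'll press a little more until the force rises well past 6.5 N.

arm_command:
  increments:
    - {"delta_pos": [0,0,-0.2],"rotation": [0,0,0]}
    - {"delta_pos": [0,0,-0.1],"rotation": [0,0,0]}
    - {"delta_pos": [0,0,0],"rotation": [0,0,0]}

```text
clock: 28.55
tcp_pos: [0.521, -0.0711, 0.064]
ee_rot: [0.001, 0.668, 0.744, -0.0]
wrist_force: [-9.3, 0.3, 26.4]
finger_gap: 0.0008
finger_force: 13.0
```

arm_command:
  increments:
    - {"delta_pos": [0,0,2],"rotation": [0,0,0]}
    - {"delta_pos": [0,0,4],"rotation": [0,0,0]}
    - {"delta_pos": [0,0,3],"rotation": [0,0,0]}
    - {"delta_pos": [-0.5,3.5,0],"rotation": [0,0,0]}
    - {"delta_pos": [-0.5,3.5,0],"rotation": [0,0,0]}
    - {"delta_pos": [-0.5,3.5,0],"rotation": [0,0,0]}
    - {"delta_pos": [-0.5,1,0],"rotation": [0,0,0]}
    - {"delta_pos": [0,0,0],"rotation": [0,0,0]}

```text
clock: 29.22
tcp_pos: [0.4987, 0.048, 0.1504]
ee_rot: [-0.0, 0.665, 0.747, 0.0]
wrist_force: [0.2, -0.6, -0.3]
finger_gap: 0.0007
finger_force: 0.0
```

```bash
python3 - <<'E'
from h import *
st()
for c in('scene','side'):
    f=save(c,'l_%s.png'%c)
    for n in ['orn_pot','orn_stander','post0','lever_ball','shutter_top']: pt(c,n,4)
E
```

```text
29.22 [0.4987 0.048  0.1504] [-0.     0.665  0.747  0.   ] [ 0.2 -0.6 -0.3] 0.0007 [ 0.58  0.11 -0.77  1.89  0.08  1.18 -0.09]
scene orn_pot [ 0.518 -0.068  0.078] 0.66
scene orn_pot [0.594 0.188 0.043] 0.61
scene orn_pot [0.591 0.185 0.044] 0.6
scene orn_stander [ 0.554 -0.448  0.   ] 0.74
scene orn_stander [0.68  0.117 0.045] 0.73
scene orn_stander [ 0.469 -0.266  0.001] 0.71
scene orn_stander [ 0.609 -0.192  0.002] 0.65
scene post0 [0.524 0.021 0.045] 0.92
scene post0 [ 0.517 -0.071  0.077] 0.62
scene lever_ball [ 0.514 -0.071  0.077] 0.68
scene lever_ball [0.475 0.256 0.138] 0.37
scene shutter_top [ 0.514 -0.07   0.08 ] 0.41
side orn_pot [0.597 0.184 0.041] 0.61
side orn_stander [ 0.607 -0.385  0.003] 0.75
side orn_stander [0.667 0.116 0.043] 0.68
side orn_stander [ 0.466 -0.266 -0.001] 0.55
side orn_stander [ 0.609 -0.192 -0.   ] 0.53
side post0 [0.526 0.022 0.04 ] 0.97
side post0 [0.595 0.191 0.044] 0.61
side lever_ball [ 0.521 -0.07   0.078] 0.58
side shutter_top [ 0.52  -0.069  0.079] 0.47
```

arm_command:
  increments:
    - {"delta_pos": [0,-0.4,-3],"rotation": [0,0,0]}
    - {"delta_pos": [0,0,-3],"rotation": [0,0,0]}
    - {"delta_pos": [0,0,-1.4],"rotation": [0,0,0]}
    - {"delta_pos": [0,0,0],"rotation": [0,0,0]}
    - {"delta_pos": [0,0,0],"rotation": [0,0,0]}

```text
clock: 30.23
tcp_pos: [0.4993, 0.0399, 0.0757]
ee_rot: [-0.001, 0.668, 0.744, -0.0]
wrist_force: [0.4, 0.2, 0.8]
finger_gap: 0.0004
finger_force: 0.0
```

arm_command:
  increments:
    - {"delta_pos": [0.1,0.2,0],"rotation": [0,0,0]}
    - {"delta_pos": [0.7,-0.8,0],"rotation": [0,0,0]}
    - {"delta_pos": [0.7,-0.8,0],"rotation": [0,0,0]}
    - {"delta_pos": [0.7,-0.7,0],"rotation": [0,0,0]}
    - {"delta_pos": [0.75,-0.7,0],"rotation": [0,0,0]}
    - {"delta_pos": [0.8,-0.5,0],"rotation": [0,0,0]}
    - {"delta_pos": [0.8,-0.4,0],"rotation": [0,0,0]}
    - {"delta_pos": [0.8,-0.4,0],"rotation": [0,0,0]}

```text
clock: 30.9
tcp_pos: [0.5538, -0.002, 0.0759]
ee_rot: [-0.0, 0.668, 0.744, -0.0]
wrist_force: [-3.3, 1.1, 0.4]
finger_gap: 0.0003
finger_force: 1.2
```

arm_command:
  increments:
    - {"delta_pos": [0.8,-0.3,0],"rotation": [0,0,0]}
    - {"delta_pos": [0.8,-0.2,0],"rotation": [0,0,0]}
    - {"delta_pos": [0.8,-0.2,0],"rotation": [0,0,0]}
    - {"delta_pos": [0.8,-0.1,0],"rotation": [0,0,0]}
    - {"delta_pos": [0.8,0,0],"rotation": [0,0,0]}
    - {"delta_pos": [0.7,0,0],"rotation": [0,0,0]}
    - {"delta_pos": [0.6,0,0],"rotation": [0,0,0]}
    - {"delta_pos": [0,0,0],"rotation": [0,0,0]}

```text
clock: 31.57
tcp_pos: [0.6081, -0.0093, 0.0763]
ee_rot: [0.001, 0.668, 0.744, 0.001]
wrist_force: [-0.4, 0.6, 0.4]
finger_gap: 0.0004
finger_force: 0.0
```

arm_command:
  increments:
    - {"delta_pos": [0,-2,0],"rotation": [0,0,0]}
    - {"delta_pos": [0,-1.5,4],"rotation": [0,0,0]}
    - {"delta_pos": [-2,0,3],"rotation": [0,0,0]}
    - {"delta_pos": [-3,-1,0],"rotation": [0,0,0]}
    - {"delta_pos": [-3.5,-1.5,0],"rotation": [0,0,0]}
    - {"delta_pos": [0,0,0],"rotation": [0,0,0]}
    - {"delta_pos": [0,0,0],"rotation": [0,0,0]}

```text
clock: 32.15
tcp_pos: [0.5197, -0.0707, 0.1452]
ee_rot: [0.001, 0.669, 0.743, -0.001]
wrist_force: [-0.1, 0.4, -0.4]
finger_gap: 0.0004
finger_force: 0.0
```

```bash
python3 - <<'E'
from h import *
st()
for c in('scene','side'):
    f=save(c,'m_%s.png'%c)
    for n in ['orn_pot','orn_stander','post0','lever_ball']: pt(c,n,6)
a=cv2.imread('pics/m_scene.png')[165:265,230:490]
cv2.imwrite('pics/m.png',cv2.resize(a,(780,300)))
E
```

```text
32.15 [ 0.5197 -0.0707  0.1452] [ 0.001  0.669  0.743 -0.001] [-0.1  0.4 -0.4] 0.0004 [ 0.73  0.16 -0.7   1.84  0.12  1.18  0.1 ]
scene orn_pot [0.52  0.091 0.047] 0.64
scene orn_stander [0.585 0.183 0.044] 0.73
scene orn_stander [ 0.553 -0.449  0.002] 0.71
scene orn_stander [ 0.601 -0.384 -0.003] 0.66
scene orn_stander [ 0.609 -0.193 -0.002] 0.62
scene orn_stander [ 0.469 -0.263 -0.001] 0.57
scene orn_stander [0.604 0.11  0.002] 0.45
scene post0 [0.696 0.042 0.044] 0.95
scene lever_ball [0.474 0.253 0.135] 0.57
side orn_pot [0.524 0.095 0.04 ] 0.42
side orn_stander [ 0.605 -0.387 -0.002] 0.82
side orn_stander [ 0.61  -0.192  0.001] 0.82
side orn_stander [ 0.556 -0.45   0.001] 0.78
side orn_stander [ 0.467 -0.264 -0.001] 0.64
side post0 [0.691 0.036 0.042] 0.74
side lever_ball [0.473 0.258 0.133] 0.45
```

View pics/m.png

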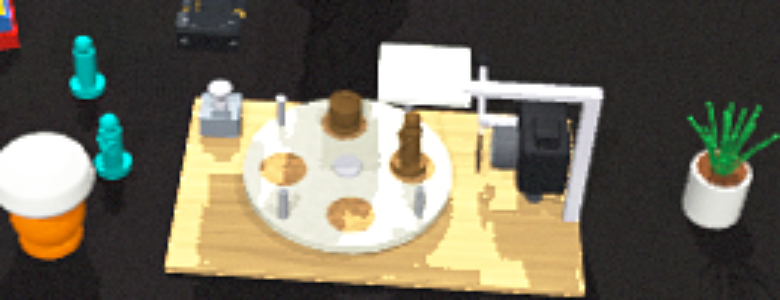

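The stander now stands upright at the picture spot, at (411,150), and the pot is on the next disc. I'll push the shutter.

arm_command:
  increments:
    - {"delta_pos": [0,0,-3],"rotation": [0,0,0]}
    - {"delta_pos": [0,0,-2.5],"rotation": [0,0,0]}
    - {"delta_pos": [0,0,0],"rotation": [0,0,0]}
    - {"delta_pos": [0,0,0],"rotation": [0,0,0]}
    - {"delta_pos": [0,0,0],"rotation": [0,0,0]}
    - {"delta_pos": [0,0,0],"rotation": [0,0,0]}

```text
clock: 33.15
tcp_pos: [0.5226, -0.0689, 0.0917]
ee_rot: [0.001, 0.668, 0.744, 0.001]
wrist_force: [-0.2, -0.5, 0.6]
finger_gap: 0.0004
finger_force: 0.0
```

```bash
python3 - <<'E'
from h import *
st()
for c in('scene','side'):
    f=manip.grab_frame(c)
    for n in ['orn_pot','orn_stander','post0','lever_ball','station0']: pt(c,n,6)
E
```

```text
33.15 [ 0.5226 -0.0689  0.0917] [0.001 0.668 0.744 0.001] [-0.2 -0.5  0.6] 0.0004 [ 0.71  0.23 -0.69  1.89  0.17  1.07  0.06]
scene orn_pot [0.519 0.104 0.045] 0.53
scene orn_stander [0.594 0.182 0.043] 0.72
scene orn_stander [ 0.47  -0.265  0.001] 0.63
scene orn_stander [ 0.554 -0.449  0.   ] 0.6
scene orn_stander [ 0.606 -0.193 -0.002] 0.59
scene orn_stander [0.602 0.11  0.002] 0.51
scene orn_stander [0.548 0.268 0.102] 0.24
scene post0 [0.687 0.035 0.042] 0.92
scene lever_ball [0.473 0.256 0.133] 0.64
scene station0 [0.523 0.1   0.044] 0.98
scene station0 [0.61  0.028 0.047] 0.87
scene station0 [0.681 0.114 0.044] 0.85
scene station0 [0.589 0.19  0.047] 0.77
scene station0 [0.6   0.108 0.044] 0.32
side orn_stander [ 0.606 -0.383  0.002] 0.85
side orn_stander [ 0.61  -0.196  0.002] 0.75
side orn_stander [ 0.468 -0.268  0.   ] 0.61
side orn_stander [ 0.558 -0.448  0.001] 0.56
side post0 [0.689 0.036 0.044] 0.69
side lever_ball [0.47  0.259 0.133] 0.55
side station0 [0.608 0.03  0.046] 0.84
side station0 [0.525 0.102 0.044] 0.81
side station0 [0.683 0.116 0.043] 0.68
```

arm_command:
  increments:
    - {"delta_pos": [-0.1,-0.2,-0.8],"rotation": [0,0,0]}
    - {"delta_pos": [0,0,-0.7],"rotation": [0,0,0]}
    - {"delta_pos": [0,0,-0.7],"rotation": [0,0,0]}
    - {"delta_pos": [0,0,-0.5],"rotation": [0,0,0]}
    - {"delta_pos": [0,0,-0.3],"rotation": [0,0,0]}
    - {"delta_pos": [0,0,0],"rotation": [0,0,0]}

```text
clock: 34.25
tcp_pos: [0.5207, -0.0715, 0.0639]
ee_rot: [0.001, 0.668, 0.744, -0.002]
wrist_force: [-12.2, -0.7, 33.3]
finger_gap: 0.0005
finger_force: 16.8
```

arm_command:
  claw: 0.6
  increments:
    - {"delta_pos": [0,0,1.5],"rotation": [0,0,0]}
    - {"delta_pos": [0,0,4],"rotation": [0,0,0]}
    - {"delta_pos": [-1,0,4],"rotation": [0,0,0]}
    - {"delta_pos": [-1.5,0.5,3.5],"rotation": [0,0,0.12]}
    - {"delta_pos": [-1.5,1,0],"rotation": [0,0,0.12]}
    - {"delta_pos": [-0.6,2,0],"rotation": [0,0,0.12]}
    - {"delta_pos": [0,2,0],"rotation": [0,0,0.12]}
    - {"delta_pos": [0,2,0],"rotation": [0,0,0.12]}

```text
clock: 34.92
tcp_pos: [0.4734, 0.0045, 0.1894]
ee_rot: [-0.0, 0.416, 0.909, -0.0]
wrist_force: [0.7, 0.3, 0.4]
finger_gap: 0.0453
finger_force: 0.0
```

arm_command:
  increments:
    - {"delta_pos": [0,2.5,0],"rotation": [0,0,0.12]}
    - {"delta_pos": [0,2.5,0],"rotation": [0,0,0.12]}
    - {"delta_pos": [0,2.5,0],"rotation": [0,0,0.12]}
    - {"delta_pos": [0,2.5,0],"rotation": [0,0,0.12]}
    - {"delta_pos": [0,3,0],"rotation": [0,0,0.12]}
    - {"delta_pos": [0,3,0],"rotation": [0,0,0.12]}
    - {"delta_pos": [0,3,0],"rotation": [0,0,0.12]}
    - {"delta_pos": [0,3,0],"rotation": [0,0,0.12]}

```text
clock: 35.58
tcp_pos: [0.4737, 0.2252, 0.1892]
ee_rot: [-0.0, -0.051, 0.999, -0.0]
wrist_force: [0.3, -0.2, -0.8]
finger_gap: 0.0521
finger_force: 0.0
```

arm_command:
  increments:
    - {"delta_pos": [0,3,0],"rotation": [0,0,0]}
    - {"delta_pos": [0,0,0],"rotation": [0,0,0]}
    - {"delta_pos": [0,0,0],"rotation": [0,0,0]}

```text
clock: 35.83
tcp_pos: [0.4728, 0.2561, 0.1891]
ee_rot: [-0.001, -0.051, 0.999, 0.001]
wrist_force: [-0.7, -0.2, 0.1]
finger_gap: 0.0521
finger_force: 0.0
```

```bash
python3 - <<'E'
from h import *
st()
for c in('wrist','scene','side'):
    f=manip.grab_frame(c)
    for n in ['lever_ball','orn_pot','orn_stander']: pt(c,n,4)
E
```

```text
35.83 [0.4728 0.2561 0.1891] [-0.001 -0.051  0.999  0.001] [-0.7 -0.2  0.1] 0.0521 [ 0.38  0.23 -1.03  1.75  0.2   1.28  0.97]
wrist lever_ball [0.476 0.258 0.135] 0.66
wrist orn_pot [0.524 0.103 0.047] 0.87
wrist orn_pot [ 0.514 -0.07   0.076] 0.58
scene lever_ball [0.476 0.256 0.135] 0.6
scene lever_ball [ 0.372 -0.51   0.003] 0.59
scene orn_pot [0.523 0.101 0.045] 0.49
scene orn_stander [ 0.609 -0.193 -0.002] 0.68
scene orn_stander [ 0.555 -0.447 -0.002] 0.66
scene orn_stander [ 0.604 -0.382 -0.   ] 0.54
scene orn_stander [0.683 0.115 0.045] 0.51
side lever_ball [0.473 0.26  0.132] 0.75
side orn_pot [0.523 0.099 0.042] 0.69
side orn_pot [0.689 0.038 0.042] 0.49
side orn_pot [0.599 0.193 0.206] 0.4
side orn_stander [ 0.558 -0.447 -0.001] 0.97
side orn_stander [ 0.609 -0.194  0.001] 0.66
side orn_stander [ 0.468 -0.268 -0.006] 0.62
side orn_stander [ 0.607 -0.386 -0.   ] 0.61
```

arm_command:
  increments:
    - {"delta_pos": [0.3,0.1,-2.5],"rotation": [0,0,0]}
    - {"delta_pos": [0,0,-2.5],"rotation": [0,0,0]}
    - {"delta_pos": [0,0,-2.1],"rotation": [0,0,0]}
    - {"delta_pos": [0,0,0],"rotation": [0,0,0]}
    - {"delta_pos": [0,0,0],"rotation": [0,0,0]}
    - {"delta_pos": [0,0,0],"rotation": [0,0,0]}

```text
clock: 36.93
tcp_pos: [0.4778, 0.2557, 0.1203]
ee_rot: [0.001, -0.049, 0.999, 0.0]
wrist_force: [0.0, 0.7, 0.3]
finger_gap: 0.0523
finger_force: 0.0
```

```bash
python3 - <<'E'
from h import *
st()
save('scene','n_scene.png')
a=cv2.imread('pics/n_scene.png')[165:265,230:490]
cv2.imwrite('pics/n.png',cv2.resize(a,(780,300)))
E
```

```text
36.93 [0.4778 0.2557 0.1203] [ 0.001 -0.049  0.999  0.   ] [0.  0.7 0.3] 0.0523 [ 0.33  0.31 -1.    1.82  0.28  1.16  0.91]
```

View pics/n.png

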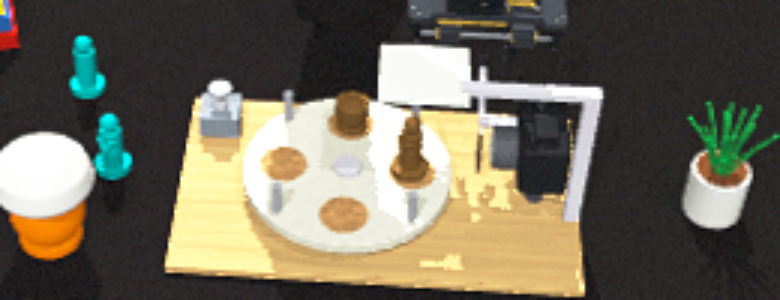

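The stander still stands at the spot and the pot on its disc. I'll grip the ball and lower the lever.

arm_command:
  claw: 0.1
  grip_force: 15
  increments:
    - {"delta_pos": [0,0,-0.2],"rotation": [0,0,0]}
    - {"delta_pos": [0,0,0],"rotation": [0,0,0]}
    - {"delta_pos": [0,0,0],"rotation": [0,0,0]}
    - {"delta_pos": [0,0,0],"rotation": [0,0,0]}
    - {"delta_pos": [0,0,0],"rotation": [0,0,0]}
    - {"delta_pos": [0,0,0],"rotation": [0,0,0]}
    - {"delta_pos": [0,0,0],"rotation": [0,0,0]}
    - {"delta_pos": [0,0,0],"rotation": [0,0,0]}

```text
clock: 37.65
tcp_pos: [0.477, 0.2585, 0.1174]
ee_rot: [0.001, -0.05, 0.999, 0.003]
wrist_force: [1.1, 6.5, -3.2]
finger_gap: 0.0162
finger_force: 15.0
```

arm_command:
  increments:
    - {"delta_pos": [-0.35,0,-0.8],"rotation": [0,0,0]}
    - {"delta_pos": [-0.25,0,-0.9],"rotation": [0,0,0]}
    - {"delta_pos": [-0.15,0,-0.9],"rotation": [0,0,0]}
    - {"delta_pos": [-0.05,0,-0.9],"rotation": [0,0,0]}
    - {"delta_pos": [0.05,0,-0.9],"rotation": [0,0,0]}
    - {"delta_pos": [0.15,0,-0.9],"rotation": [0,0,0]}
    - {"delta_pos": [0.25,0,-0.9],"rotation": [0,0,0]}
    - {"delta_pos": [0.35,0,-0.8],"rotation": [0,0,0]}

```text
clock: 38.32
tcp_pos: [0.4765, 0.2584, 0.0469]
ee_rot: [0.0, -0.05, 0.999, 0.002]
wrist_force: [-1.9, 7.0, 1.7]
finger_gap: 0.0162
finger_force: 15.1
```

arm_command:
  increments:
    - {"delta_pos": [0.1,0,-0.3],"rotation": [0,0,0]}
    - {"delta_pos": [0,0,-0.2],"rotation": [0,0,0]}
    - {"delta_pos": [0,0,0],"rotation": [0,0,0]}
    - {"delta_pos": [0,0,0],"rotation": [0,0,0]}

```text
clock: 38.65
tcp_pos: [0.4782, 0.2586, 0.0431]
ee_rot: [0.001, -0.05, 0.999, 0.002]
wrist_force: [-1.8, 6.0, 6.8]
finger_gap: 0.0155
finger_force: 14.7
```

arm_command:
  increments:
    - {"delta_pos": [0,0,-0.3],"rotation": [0,0,0]}
    - {"delta_pos": [0,0,0],"rotation": [0,0,0]}
    - {"delta_pos": [0,0,0],"rotation": [0,0,0]}

```text
clock: 38.9
tcp_pos: [0.4791, 0.2588, 0.0409]
ee_rot: [0.002, -0.049, 0.999, 0.002]
wrist_force: [-0.8, 6.1, 9.9]
finger_gap: 0.016
finger_force: 14.2
```

arm_command:
  claw: 0.6
  increments:
    - {"delta_pos": [0,0,0],"rotation": [0,0,0]}
    - {"delta_pos": [0,0,0],"rotation": [0,0,0]}
    - {"delta_pos": [0,0,0],"rotation": [0,0,0]}
    - {"delta_pos": [0,0,0],"rotation": [0,0,0]}
    - {"delta_pos": [0,0,3],"rotation": [0,0,0]}
    - {"delta_pos": [0,0,4],"rotation": [0,0,0]}
    - {"delta_pos": [0,0,4],"rotation": [0,0,0]}
    - {"delta_pos": [-2,-3,3],"rotation": [0,0,0]}

```text
clock: 39.57
tcp_pos: [0.4622, 0.233, 0.1788]
ee_rot: [0.001, -0.051, 0.999, 0.004]
wrist_force: [0.3, -1.5, 3.7]
finger_gap: 0.051
finger_force: 0.0
```

```bash
python3 - <<'E'
from h import *
st()
for c in('wrist','scene','side'):
    f=save(c,'o_%s.png'%c)
    for n in ['lever_ball','orn_pot','orn_stander']: pt(c,n,7)
a=cv2.imread('pics/o_scene.png')[165:265,230:490]
cv2.imwrite('pics/o.png',cv2.resize(a,(780,300)))
E
```

```text
39.57 [0.4622 0.233  0.1788] [ 0.001 -0.051  0.999  0.004] [ 0.3 -1.5  3.7] 0.051 [ 0.46  0.17 -1.05  1.81  0.15  1.24  1.04]
wrist lever_ball [0.475 0.259 0.063] 0.9
wrist orn_pot [0.527 0.102 0.046] 0.57
wrist orn_stander [0.593 0.183 0.047] 0.8
scene lever_ball [0.476 0.256 0.065] 0.59
scene lever_ball [0.602 0.111 0.001] 0.37
scene orn_pot [0.521 0.106 0.045] 0.66
scene orn_stander [ 0.602 -0.381 -0.001] 0.67
scene orn_stander [0.595 0.187 0.041] 0.58
scene orn_stander [ 0.468 -0.264 -0.004] 0.51
scene orn_stander [ 0.555 -0.448  0.001] 0.5
scene orn_stander [ 0.609 -0.193  0.   ] 0.45
scene orn_stander [0.594 0.184 0.043] 0.37
scene orn_stander [0.523 0.099 0.044] 0.37
side lever_ball [0.473 0.259 0.066] 0.52
side orn_pot [0.526 0.097 0.039] 0.53
side orn_stander [ 0.469 -0.265  0.001] 0.89
side orn_stander [ 0.555 -0.45   0.001] 0.87
side orn_stander [0.586 0.184 0.046] 0.78
side orn_stander [ 0.609 -0.191  0.003] 0.61
side orn_stander [ 0.606 -0.382  0.001] 0.56
side orn_stander [0.52  0.104 0.045] 0.44
```

View pics/o.png

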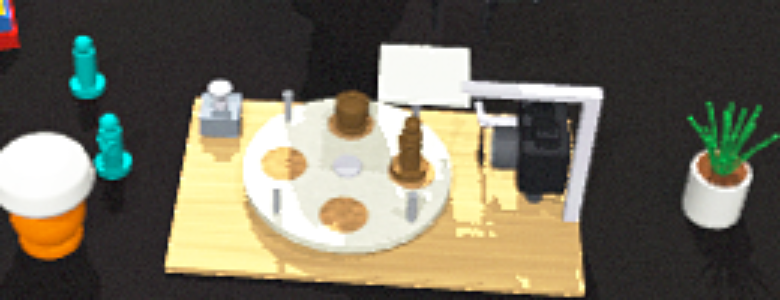

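The ball reads z = 0.065, so the lever is fully down (it was 0.071 at the start). Both ornaments stand on their discs. I'll let the arm settle, then hand in.

arm_command:
  increments:
    - {"delta_pos": [-1,-2,2],"rotation": [0,0,0]}
    - {"delta_pos": [0,0,0],"rotation": [0,0,0]}
    - {"delta_pos": [0,0,0],"rotation": [0,0,0]}
    - {"delta_pos": [0,0,0],"rotation": [0,0,0]}

```text
clock: 40.5
tcp_pos: [0.4506, 0.2088, 0.1955]
ee_rot: [0.0, -0.049, 0.999, 0.0]
wrist_force: [0.1, -0.8, -0.1]
finger_gap: 0.0522
finger_force: 0.0
```

```bash
python3 -c "
from h import *
st(); print(manip.close_job())"
```

```text
40.5 [0.4506 0.2088 0.1955] [ 0.    -0.049  0.999  0.   ] [ 0.1 -0.8 -0.1] 0.0522 [ 0.54  0.08 -1.06  1.83  0.07  1.27  1.13]
the job is handed in; nothing more can be done
None
```

I photographed the only two ornaments I found, the pot and then the stander, lowered the lens cover lever fully, left both standing on the turntable, and handed the job in at 40.5 s; no verdict came back.

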